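# Read in a reagent bottle with a trigger-operated label reader

### The arm

A 6-joint arm with a two-finger parallel gripper is mounted at the origin on a cart in front of the work surface, level with it; the furniture and walls round the work are solid. World frame = base frame: x ahead of the robot, y to its left, z up, the work surface at z = 0. Lengths are in m, angles in degrees, forces in N, time in s.
With the tool pointing down it reaches from about 0.375 to 0.9 m from the base axis. Payload 3.1 kg.
Tool frame: the origin (TCP) lies at the centre of the arm's flange, where the gripper is bolted on; the fingertips stand 182 mm ahead of it and the grasp point (between the pads) lies 164 mm ahead of it; x points along the fingers, z is the direction in which the jaws open and shut, and the axes are right-handed (so a half turn about x gives the same grasp; the last joint's range is limited). The gripper opens to 87 mm and grips with 3 to 60 N. Pads are 19 mm wide; open, the fingers measure 117 mm over their backs; the gripper's body (75 mm by 190 mm) begins 51 mm behind the grasp point.
Start: joints at [62.08, 30.224, 82.088, -0, 67.689, -10.227], TCP at [0.19, 0.595, 0.405] pointing down, gripper open.
Joint ranges: [-176.69, 176.69], [-43.24, 126.21], [12.49, 139.97], [-82, 262], [0, 151.66], [-163.58, 163.58]. Speed limits (degrees/s): [159.86, 159.86, 180, 180, 180, 180].

### API

Orientations are given as a 3x3 rotation matrix whose columns are the frame's x, y, z axes.
In Python, from rig import bot gives the robot as it stands.
- The arm moves only by the shell command python3 -m crank 'ROWS' [OPENING]. ROWS is JSON, a list of rows, each an object with "offset": the shift along the tool's x, y, z in m, a list of three; "spin": the turn about the tool's x in rad. A call has 1 to 12 rows; each row shifts and turns the commanded pose from where the row before left it, along the tool's axes as they then stand; what a row does not reach is not made up. A row lasts 1/10 s, in which the tool goes at most 50 mm and 8.59 degrees, less where a joint would pass 70% of its speed; a pose out of reach is approached as far as the arm can. A call is refused whole if a number of a shift passes 0.05 or a number of a turn 0.15, either way. A call with a gripper value outside its range is refused whole. OPENING is the finger opening in m, from 0 to 0.087, set as the call begins (- or left out, the last holds). The fingers move at their own pace and stop on an object; the grip force is fixed at half the most. Time passes only in rows, so rows that do not move let the fingers close. It gives the time, the measured TCP pose, the force and the opening at its end, in the units of the state.
- bot.read_state(): the state, without advancing time (a new reading comes with each control period).
- bot.capture(name): name is "scene" or "top" or "wrist"; returns a dict with "pixels" (384x512x3 uint8, blue, green, red), "depth" (384x512 float32, m along the optical axis (not along the pixel's ray), 0 where there is no reading), "K" (3x3 intrinsics, pixels), "world_to_cam" (4x4, takes a point from world to camera coordinates). Camera axes: x right, y up, looking along -z (the intrinsics and any distortion apply to the point x, -y, -z); pixel columns grow to the right and rows downward; lengths in m; the calibration is good to about 2 mm. A picture is of the moment at which its call begins.
- bot.hand_in(): hands the job in, once; it reports no verdict.
Trained networks look in a picture, given as the dict that the camera call returned (one of the last four; its "shot" number tells which), for a name from the list of things; names that differ only in an ending like _2 or _b are one class to them, and where a whole thing is asked for, a point or a joint stands for the part that bears it (a point fixed in the world has none). Each returns a list of dicts, best first, with "p" (0 to 1); they miss things now and then, are a little off and sometimes report something else, mostly with a low value. They report only what shows in the picture. A call takes as long as a camera call. They do not tell look-alikes from the thing itself.
- bot.regions_of(label, picture): "region" (384x512 bool, what is visible of it) and "extent" ([centre column, centre row, width, height] in pixels, round what is visible of it).
The state is a dict: "time_s": time; "joint_positions": joint angles; "qvel": joint speeds; "tau": joint torques, N m; "position": TCP position; "tcp_rot": TCP orientation; "force": force on the tool from outside, world axes, zero at the start; "moment": the same for the moment, N m; "opening": opening from 0.0 (shut) to 1.0 (fully open).
Only numpy, scipy, OpenCV 4.12 (cv2) and the standard library are available. Lean on these libraries where they do the work, as an engineer would, in place of code of your own. Each camera call takes 0.05 s, during which the arm holds its last target.

### The job

Of the four containers standing just right of the label reader, read in the white bottle with the blue cap: stand it upright in the middle of the reader's round black pad and let go of it, then squeeze the reader's orange trigger fully home against its grip, keep it squeezed for a second, and let it spring back. Do not pull the trigger before the bottle is on the pad, and leave the bottle on the pad and the other containers where they stand.

Things in the scene. Friction and masses are not known exactly. Their poses are not given: they have to be found in the camera images.
- bottle_mid (a point): Loose white round plastic bottle with a blue screw cap, 98 mm tall, about 110 g; this point is on its axis half-way up (49 mm above its underside). The body is 48 mm in diameter for the lower 67 mm, then narrows to a 27 mm diameter cap in the top 19 mm. Its z axis points up along the bottle.
- pad_centre (a point): Centre of the top face of the round black pad (72 mm diameter, white ring near its edge) where the bottle must stand; 12 mm above the bench, nothing over it. It is part of the fixed reader. Axes: z up, +x from the pad toward the post that carries the gun-shaped reader.
- reader: Fixed label reader. Origin on the bench right under the pad's centre, axes as the pad's. Grey base plate 130 mm wide, 8 mm thick, x = -55 to 225 mm. A post at x = 188 mm carries a grey gun-shaped reader: nose at x = 125 mm, 143 mm up, looking down at the pad, body sloping up and away; grip and trigger rise from it, all at x > 90 mm, up to 300 mm high.
- grip: Fixed grey bar grip of the reader, 26 mm deep (x), 32 mm wide (y). Origin on its axis level with the trigger's free end, the place to squeeze, 0.26 m above the bench. z points out along the bar to its butt end, 32 mm away, and leans 32 degrees from vertical toward the pad: come along it from the butt. Bar x = -13 to 13 mm, 80 mm long on the -z side. Trigger on the -x side (faces pad and down).
- trigger (a joint): Orange trigger lever, 18 mm wide, 77 mm long, hinged beside the bar 72 mm below the grip's origin (-z), free end toward the butt. Radians: 0 at rest, sprung outward; 0.2 fully home against the bar (firm stop). Springs back by itself; at its free end 4 N starts it, 10 N holds it home.
- trigger_tip (a point): Middle of the outer face of the trigger's free end, where a finger presses. In the grip's frame this face is at x = -38 mm at rest and -24 mm when squeezed home, at z about 0.
- amber_mid (a point): Bystander: loose brown bottle with a black cap, 56 mm diameter, 116 mm tall; its point half-way up.
- dropper_mid (a point): Bystander: loose small white bottle with a red cap, 33 mm diameter, 72 mm tall; its point half-way up.
- cup_mid (a point): Bystander: loose clear cup with a yellow lid, 65 mm diameter, 64 mm tall; its point half-way up.
Not all that is in view belongs to the job. What is shaped like the part that bears bottle_mid but purple is not meant.

How it is judged (in metres and radians):
On the way, in this order (a step that is already met when the one before it is completed fails the run):
1. the bottle stands upright on the pad, within 15 mm of its centre, and is let go (horizontal distance between bottle_mid and pad_centre below 0.015 m and z of bottle_mid in the frame of pad_centre between 0.044 and 0.056 m and angle between bottle_mid's own z axis and vertical below 0.1 rad and contact force between the fingers and bottle below 0.1 N and linear speed of bottle below 0.03 m/s), for 0.2 s.
2. with the bottle there, the trigger is squeezed home (over 0.17 of 0.2 rad) and held for 0.7 s (horizontal distance between bottle_mid and pad_centre below 0.015 m and z of bottle_mid in the frame of pad_centre between 0.044 and 0.056 m and angle between bottle_mid's own z axis and vertical below 0.1 rad and value of joint trigger above 0.17 rad), for 0.7 s.
3. the trigger has sprung back (under 0.03 rad) (value of joint trigger below 0.03 rad), for 0.2 s.
At the end, for the whole second after the job is handed in: The bottle stands at rest and upright (within 0.1 rad) on the pad, its axis within 15 mm of the pad's centre; the trigger is back at rest (under 0.03 rad); the three other containers are within 30 mm of where they stood (horizontal distance between bottle_mid and pad_centre below 0.015 m and z of bottle_mid in the frame of pad_centre between 0.044 and 0.056 m and angle between bottle_mid's own z axis and vertical below 0.1 rad and value of joint trigger below 0.03 rad and linear speed of bottle below 0.02 m/s and distance of each of amber_mid, dropper_mid, cup_mid from where it was at the start of the episode below 0.03 m); the robot touches nothing.
It fails at once if the trigger is pulled (over 0.1 rad) while the bottle is not on the pad (value of joint trigger above 0.1 rad and not (horizontal distance between bottle_mid and pad_centre below 0.03 m and angle between bottle_mid's own z axis and vertical below 0.3 rad)).
It fails at once if another container is moved by more than 30 mm (distance of any of amber_mid, dropper_mid, cup_mid from where it was at the start of the episode above 0.03 m).
It also fails if it takes over 56 s, if anything falls off the work surface, if the arm or the gripper's body presses on something with over 40 N, if the wrist force passes 120 N, or if a joint passes its speed limit or range.

## Working session

There is one attempt and no reset: what is moved stays moved. The work goes in short steps, Python scripts to look and compute and a shell command to move; the robot and the scene stay as the last step left them, time stands still between calls to the robot, and variables do not carry over. Pictures are saved under pics/ and viewed, and the job is handed in when it is done.

```bash
ls; mkdir -p pics; cat > h.py <<'E'
import numpy as np, cv2, json
from rig import bot
def cap(n,save=None):
    c=bot.capture(n)
    if save: cv2.imwrite('pics/'+save+'.png',c['pixels'])
    return c
def world(c,u,v,d):
    K=c['K'];x=(u-K[0,2])/K[0,0]*d;y=(v-K[1,2])/K[1,1]*d
    p=np.stack([x,-y,-d,np.ones_like(d)],-1)
    return (p@np.linalg.inv(c['world_to_cam']).T)[...,:3]
def cloud(c):
    v,u=np.mgrid[0:384,0:512].astype(float)
    return world(c,u,v,c['depth'].astype(float))
def proj(c,p):
    q=c['world_to_cam']@np.r_[p,1];K=c['K']
    return K[0,0]*q[0]/-q[2]+K[0,2],K[1,1]*-q[1]/-q[2]+K[1,2]
E
python3 - <<'E'
from h import *
np.set_printoptions(precision=4,suppress=True)
s=bot.read_state();print(s)
ims=[]
for n in ["scene","top","wrist"]:
    c=cap(n,'a_'+n); print(n,c['K'].tolist(),c.keys())
    P=cloud(c)
    for l in ["bottle_mid","amber_mid","dropper_mid","cup_mid","reader","grip","trigger"]:
        try: rs=bot.regions_of(l,c)
        except Exception as e: print(l,e); continue
        for r in rs[:3]:
            m=r['region']&(c['depth']>0); q=P[m]
            if len(q): print(n,l,round(r['p'],2),np.round(r['extent']),np.median(q,0),np.percentile(q,2,axis=0),np.percentile(q,98,axis=0),cv2.mean(c['pixels'],m.astype('uint8'))[:3])
E
```

```text
pics
{'time_s': 0.0, 'joint_positions': array([ 62.0795,  30.2792,  82.1543,  -0.0002,  67.6864, -10.2267]), 'qvel': array([ 0.004 , -0.0497, -0.0135,  0.0646,  0.0523, -0.0366]), 'tau': array([ -0.0005, -44.0039, -17.6591,   0.0631,   0.0583,  -0.0002]), 'position': array([0.1898, 0.5952, 0.4038]), 'tcp_rot': array([[-0.001 , -0.9527,  0.3039],
       [-0.0019,  0.3039,  0.9527],
       [-1.    ,  0.0004, -0.0021]]), 'force': array([ 0.4972, -0.0411, -0.7752]), 'moment': array([0.0052, 0.0415, 0.0325]), 'opening': 0.9995096298504872}
scene [[463.96354815237, 0.0, 259.97631544175727], [0.0, 463.96354815237, 190.83582298206184], [0.0, 0.0, 1.0]] dict_keys(['pixels', 'depth', 'K', 'world_to_cam', 'shot'])
scene bottle_mid 0.89 [254. 268.  19.  36.] [ 0.4395 -0.1811  0.0654] [ 0.4238 -0.1927  0.0005] [ 0.4671 -0.1336  0.1009] (94.02453987730061, 96.15490797546012, 95.79907975460122)
scene bottle_mid 0.7 [228. 244.  17.  34.] [ 0.4117 -0.0894  0.0678] [ 0.3948 -0.0999  0.0079] [ 0.4358 -0.0641  0.1008] (77.2249134948097, 52.226643598615915, 71.04498269896195)
scene bottle_mid 0.55 [261. 
[... 2915 characters left out ...]
857143, 48.8)
top trigger 0.65 [292. 176.  20.  28.] [ 0.5888 -0.1668  0.0632] [ 0.5632 -0.1962  0.0014] [ 0.621  -0.1379  0.0693] (38.833333333333336, 120.7156862745098, 139.8308823529412)
top trigger 0.58 [177. 154.   4.  11.] [0.5918 0.1491 0.2463] [0.5845 0.1409 0.2343] [0.6045 0.1564 0.2525] (14.833333333333332, 75.38888888888889, 157.7222222222222)
top trigger 0.44 [190. 173.  53. 108.] [0.5831 0.1428 0.0102] [0.4415 0.0762 0.0025] [0.7056 0.2097 0.29  ] (75.09563673262303, 70.08929477422627, 66.20547945205479)
wrist [[339.26688753665525, 0.0, 251.72960145189668], [0.0, 339.26688753665525, 194.09115642609706], [0.0, 0.0, 1.0]] dict_keys(['pixels', 'depth', 'K', 'world_to_cam', 'shot'])
```

View pics/a_scene.png

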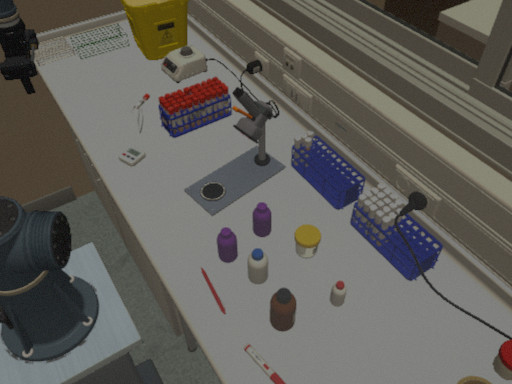

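View pics/a_top.png

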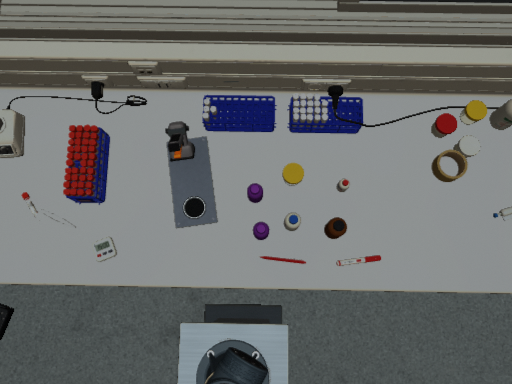

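View pics/a_wrist.png

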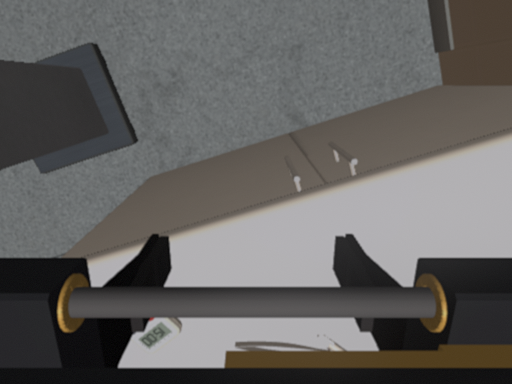

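The scene view shows the white/blue-cap bottle at (258,265), the purple look-alikes at (228,245) and (262,220), and the pad at (213,191). In the top view the bottle is at (292,221), the pad at (194,208) and the gun at about (180,145). Next I measure these precisely.

```bash
python3 - <<'E'
from h import *
np.set_printoptions(precision=4,suppress=True)
C={n:cap(n) for n in ["scene","top"]}
def ray(c,u,v):
    o=np.linalg.inv(c['world_to_cam'])[:3,3]; p=world(c,np.array(float(u)),np.array(float(v)),np.array(1.)); return o,(p-o)/np.linalg.norm(p-o)
def atz(c,u,v,z):
    o,d=ray(c,u,v); return o+d*(z-o[2])/d[2]
def tri(r1,r2):
    (a,d),(b,e)=r1,r2; t=np.linalg.lstsq(np.c_[d,-e],b-a,rcond=None)[0]; return (a+d*t[0]+b+e*t[1])/2,np.linalg.norm(a+d*t[0]-b-e*t[1])
rp={};rb={}
for n,c in C.items():
    hsv=cv2.cvtColor(c['pixels'],cv2.COLOR_BGR2HSV)
    P=cloud(c)
    # cap
    u0,v0={'scene':(258,256),'top':(293,220)}[n]
    m=cv2.inRange(hsv,(95,120,40),(125,255,255)); w=np.zeros_like(m); w[v0-12:v0+13,u0-12:u0+13]=m[v0-12:v0+13,u0-12:u0+13]
    vv,uu=np.nonzero(w); q=P[w>0]; print(n,'cap px',len(uu),uu.mean(),vv.mean(),'3d',np.median(q,0),q.min(0),q.max(0))
    rb[n]=ray(c,uu.mean(),vv.mean()); print(' at z=.098 top',atz(c,uu.mean(),vv.mean(),.098), atz(c,uu.mean(),vv.mean(),.089))
    # body points
    u0,v0=(258,266) if n=='scene' else (292,221)
    g=(abs(P[...,0]-.44)<.05)&(abs(P[...,1]+.17)<.045)&(P[...,2]>.015)&(P[...,2]<.06)
    b=P[g]; 
    if len(b)>10:
        A=np.c_[2*b[:,:2],np.ones(len(b))];s=np.linalg.lstsq(A,(b[:,:2]**2).sum(1),rcond=None)[0]; print(' body circ',s[:2],np.sqrt(s[2]+s[:2]@s[:2]),len(b))
    # pad
    u0,v0={'scene':(213,191),'top':(194,208)}[n]
    gray=c['pixels'].max(2).astype(int)
    dk=(gray<45).astype('uint8'); w=np.zeros_like(dk); w[v0-18:v0+19,u0-18:u0+19]=dk[v0-18:v0+19,u0-18:u0+19]
    k,l,st,ce=cv2.connectedComponentsWithStats(w); i=l[v0,u0]; print(' pad inner',i,st[i],ce[i], atz(c,*ce[i],.012)); q=P[l==i]; print(np.median(q,0),q.min(0),q.max(0))
    rp[n]=ray(c,*ce[i])
print('pad tri',tri(rp['scene'],rp['top'])); print('cap tri',tri(rb['scene'],rb['top']))
for n,c in C.items():
    x,y={'scene':(190,70),'top':(140,100)}[n]; im=c['pixels'][y:y+150,x:x+120]; cv2.imwrite(f'pics/b_{n}.png',cv2.resize(im,None,fx=4,fy=4,interpolation=cv2.INTER_CUBIC))
E
```

```text
scene cap px 62 257.241935483871 252.6451612903226 3d [ 0.4474 -0.1716  0.0995] [ 0.4372 -0.1811  0.0956] [ 0.4581 -0.1597  0.104 ]
 at z=.098 top [ 0.4483 -0.1703  0.098 ] [ 0.4517 -0.1649  0.089 ]
 body circ [ 0.4477 -0.1686] 0.023578313038029985 217
 pad inner 1 [203 184  20  14 204] [212.4951 190.5637] [0.4917 0.1305 0.012 ]
[0.4906 0.1296 0.0135] [ 0.1206 -0.6964  0.009 ] [0.52   0.1545 0.9614]
top cap px 58 293.32758620689657 219.08620689655172 3d [ 0.4467 -0.166   0.0986] [ 0.2653 -0.1776  0.0921] [ 0.4594 -0.0741  1.4017]
 at z=.098 top [ 0.4469 -0.167   0.098 ] [ 0.4482 -0.1676  0.089 ]
 body circ [ 0.4484 -0.1661] 0.023960932911091196 30
 pad inner 1 [185 198  19  19 282] [194.0532 207.1773] [0.4904 0.1325 0.012 ]
[0.4904 0.1324 0.0136] [0.462  0.1043 0.0048] [0.5199 0.1605 0.0202]
pad tri (array([0.4917, 0.1326, 0.0098]), np.float64(0.0018552184624367359))
cap tri (array([ 0.4486, -0.1677,  0.0941]), np.float64(0.0023289975153910386))
```

```bash
python3 - <<'E'
from h import *
np.set_printoptions(precision=4,suppress=True)
for n in ["top","scene"]:
    c=cap(n); P=cloud(c); rs=bot.regions_of("reader",c)
    m=rs[0]['region']&(P[...,2]>.003)&(P[...,2]<.018); 
    m=cv2.morphologyEx(m.astype('uint8'),cv2.MORPH_OPEN,np.ones((3,3)))>0
    q=P[m][:,:2].astype('float32'); print(n,cv2.minAreaRect((q*1000)))
    # grey plate rows: edges
    th=None
    box=(abs(P[...,0]-.6)<.16)&(abs(P[...,1]-.15)<.09)
    if 1:
        for name,lab in (('trig','trigger'),('grip','grip')):
            for r in bot.regions_of(lab,c)[:3]:
                mm=r['region']&box&(P[...,2]>.15); q=P[mm]; 
                if len(q)>5: print(lab,r['p'],len(q),q.mean(0))
    hsv=cv2.cvtColor(c['pixels'],cv2.COLOR_BGR2HSV); mm=box&(P[...,2]>.15)&(cv2.inRange(hsv,(3,120,60),(20,255,255))>0); q=P[mm]; print('orange',len(q)); print(q[np.argsort(q[:,2])])
    mm=box&(P[...,2]>.12)
    q=P[mm]; print(len(q)); 
    np.save(f'g_{n}.npy',q)
    for z in np.arange(.12,.31,.02):
        w=q[(q[:,2]>=z)&(q[:,2]<z+.02)]
        if len(w)>3: print(round(z,2),len(w),w.min(0)[:2],w.max(0)[:2],w.mean(0)[:2])
E
```

```text
top ((574.9673461914062, 147.0935516357422), (279.8924865722656, 129.761962890625), 9.250436782836914)
trigger 0.39 46 [0.5935 0.1492 0.2447]
grip 0.84 286 [0.6145 0.1497 0.2635]
orange 60
[[0.6038 0.1666 0.1666]
 [0.6036 0.1637 0.1672]
 [0.6252 0.1509 0.1834]
 [0.6222 0.1507 0.1836]
 [0.6271 0.1472 0.2058]
 [0.6222 0.1458 0.2128]
 [0.6178 0.1446 0.218 ]
 [0.6166 0.1466 0.2218]
 [0.6117 0.1451 0.2291]
 [0.6079 0.1444 0.2324]
 [0.6051 0.1468 0.2325]
 [0.6018 0.1518 0.2338]
 [0.6015 0.1596 0.2344]
 [0.6043 0.1571 0.2347]
 [0.6043 0.1517 0.235 ]
 [0.6016 0.1435 0.2352]
 [0.6042 0.1436 0.2358]
 [0.6038 0.154  0.2365]
 [0.6008 0.1565 0.237 ]
 [0.6005 0.1536 0.2382]
 [0.6033 0.1484 0.2384]
 [0.5999 0.1478 0.2408]
 [0.5966 0.1419 0.2431]
 [0.5963 0.1577 0.2432]
 [0.5934 0.1575 0.2436]
 [0.5963 0.1471 0.2437]
 [0.5934 0.1521 0.244 ]
 [0.5962 0.1443 0.2443]
 [0.5933 0.1547 0.2443]
 [0.5959 0.1548 0.2445]
 [0.5934 0.1468 0.2445]
 [0.5853 0.1411 0.2446]
 [0.5959 0.1521 0.2448]
 [0.5851 0.1436 0.2451]
 [0.5927 0.149  0.2467]
 [0.5982 0.144  0.2468]
 [0.5901 0.1409 0.2469]
 [0.5953 0.1491 0.2471]
[... 2588 characters left out ...]
[0.591  0.1459 0.2495]
 [0.5845 0.1498 0.2498]
 [0.5907 0.1404 0.25  ]
 [0.5841 0.1442 0.2503]
 [0.5858 0.147  0.251 ]
 [0.5876 0.1353 0.2513]
 [0.5876 0.15   0.2515]
 [0.5875 0.1447 0.2518]]
1214
0.12 34 [0.6262 0.1186] [0.682 0.155] [0.6592 0.1404]
0.14 81 [0.5991 0.1155] [0.6808 0.1725] [0.638 0.131]
0.16 283 [0.5953 0.1142] [0.7004 0.1811] [0.6232 0.1419]
0.18 227 [0.6173 0.1248] [0.6995 0.1795] [0.648  0.1441]
0.2 211 [0.6102 0.131 ] [0.7001 0.1798] [0.6625 0.1479]
0.22 87 [0.5955 0.1365] [0.6793 0.1666] [0.6301 0.1429]
0.24 104 [0.5828 0.1338] [0.6468 0.1586] [0.6132 0.1416]
0.26 73 [0.5918 0.1302] [0.6323 0.1559] [0.6101 0.1382]
0.28 113 [0.5886 0.132 ] [0.6216 0.1643] [0.6013 0.1447]
```

View pics/b_scene.png

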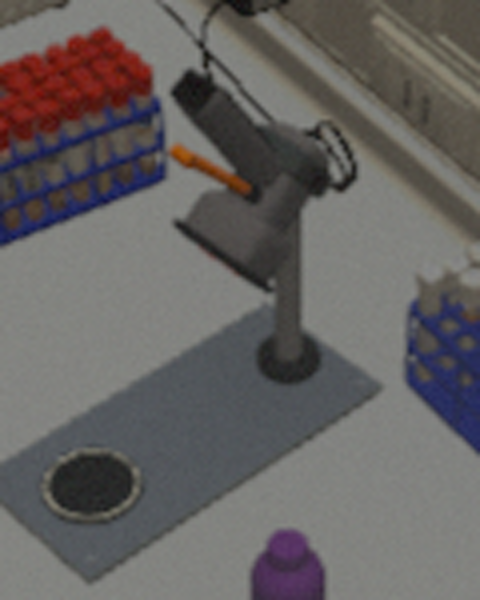

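View pics/b_top.png

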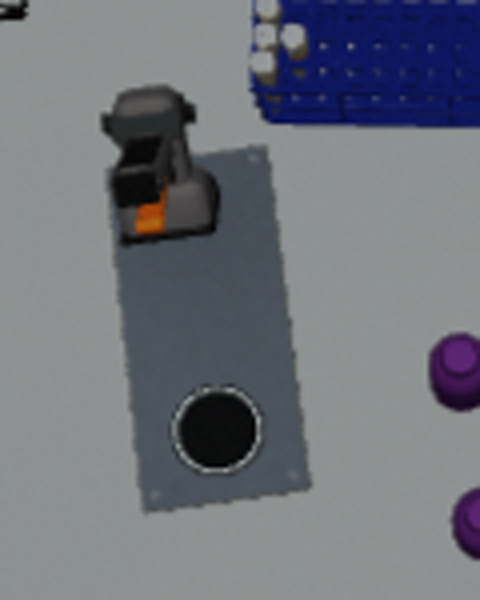

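```bash
python3 -m crank --help; python3 -m crank ; python3 - <<'E'
from rig import bot
print([a for a in dir(bot) if a[0]!='_'])
from h import *
np.set_printoptions(precision=4,suppress=True)
a=np.deg2rad(9.3); o=np.array([.491,.1315,0]); R=np.array([[np.cos(a),-np.sin(a),0],[np.sin(a),np.cos(a),0],[0,0,1]])
t=np.deg2rad(32); G=np.array([[np.cos(t),0,-np.sin(t)],[0,1,0],[np.sin(t),0,np.cos(t)]])
for n in('top','scene'):
    q=(np.load(f'g_{n}.npy')-o)@R
    b=q[q[:,2]>.25]; 
    b=b[b[:,0]<.15] 
    # grip coords with origin at reader (0,0,.26)
    g=(b-[0,0,.26])@G
    m=g[:,2]>np.percentile(g[:,2],100)-.09
    print(n,len(b),'pct x',np.percentile(g[:,0],[1,10,50,90,99]),'y',np.percentile(g[:,1],[1,10,50,90,99]),'z',np.percentile(g[:,2],[1,10,50,90,99]))
    b=q[(q[:,2]>.275)]; print(b.min(0),b.max(0),b.mean(0))
E
```

```text
['PlanningError', 'capture', 'hand_in', 'read_state', 'regions_of']
top 186 pct x [0.0778 0.1012 0.1149 0.1229 0.124 ] y [-0.0145 -0.0126 -0.001   0.011   0.0148] z [-0.084  -0.0715 -0.0342 -0.029  -0.0251]
[ 0.1001 -0.0146  0.2752] [0.1353 0.0155 0.3033] [0.114  0.     0.2903]
scene 227 pct x [0.0771 0.0973 0.1079 0.1188 0.1221] y [-0.0191 -0.0163 -0.0121  0.0055  0.0122] z [-0.0804 -0.0687 -0.0417 -0.0297 -0.028 ]
[ 0.1    -0.0194  0.275 ] [0.1335 0.015  0.3002] [ 0.1114 -0.006   0.2875]invalid input: not JSON, or not a number
invalid input
```

The moves only shift and spin about the tool's x. So I place the bottle with the tool vertical first, and sort out the tilt for the squeeze afterwards.

```bash
python3 -m crank '[{"offset":[0,0,0],"spin":0.14},{"offset":[0,0,0],"spin":0.14},{"offset":[0,0,0],"spin":0.14},{"offset":[0,0,0],"spin":0.14},{"offset":[0,0,0],"spin":0.14},{"offset":[0,0,0],"spin":0.14},{"offset":[0,0,0],"spin":0.14},{"offset":[0,0,0],"spin":0.14},{"offset":[0,0,0],"spin":0.14},{"offset":[0,0,0],"spin":0}]' 0.087
```

```text
time_s: 2.7
position: [0.1899, 0.5954, 0.4048]
tcp_rot: [[0.0, -0.002, 1.0], [0.0, 1.0, 0.002], [-1.0, 0.0, 0.0]]
force: [0.8, 1.7, 0.2]
opening: 1.002
```

```bash
python3 -m crank '[{"offset":[0,-0.03,0.04],"spin":0},{"offset":[0,-0.03,0.04],"spin":0},{"offset":[0,-0.03,0.04],"spin":0},{"offset":[0,-0.03,0.04],"spin":0},{"offset":[0,-0.03,0.04],"spin":0},{"offset":[0,-0.03,0.04],"spin":0},{"offset":[0,0,0],"spin":0}]'
python3 -m crank '[{"offset":[0,-0.04,0],"spin":0},{"offset":[0,-0.045,0],"spin":0},{"offset":[0,-0.05,0],"spin":0},{"offset":[0,-0.05,0],"spin":0},{"offset":[0,-0.05,0],"spin":0},{"offset":[0,-0.05,0],"spin":0},{"offset":[0,-0.05,0],"spin":0},{"offset":[0,-0.05,0],"spin":0},{"offset":[0,-0.05,0],"spin":0},{"offset":[0,-0.05,0],"spin":0},{"offset":[0,-0.05,0],"spin":0},{"offset":[0,-0.045,0.018],"spin":0}]'
python3 -m crank '[{"offset":[0,0,0],"spin":0},{"offset":[0,0,0],"spin":0}]'
```

```text
time_s: 3.4
position: [0.4355, 0.4124, 0.405]
tcp_rot: [[0.004, 0.002, 1.0], [-0.0, 1.0, -0.002], [-1.0, -0.0, 0.004]]
force: [1.0, 0.3, 0.4]
opening: 1.003
time_s: 4.6
position: [0.4479, -0.1653, 0.4049]
tcp_rot: [[-0.002, -0.004, 1.0], [0.001, 1.0, 0.004], [-1.0, 0.001, -0.002]]
force: [2.0, 0.2, 0.6]
opening: 1.0
time_s: 4.8
position: [0.4496, -0.1647, 0.4046]
tcp_rot: [[-0.0, -0.002, 1.0], [0.001, 1.0, 0.002], [-1.0, 0.001, -0.0]]
force: [-0.3, 0.7, -0.5]
opening: 1.0
```

```bash
python3 - <<'E'
from h import *
np.set_printoptions(precision=4,suppress=True)
c=cap("wrist",'c_wrist');P=cloud(c)
hsv=cv2.cvtColor(c['pixels'],cv2.COLOR_BGR2HSV)
print(proj(c,[.448,-.1675,.098]))
for r in bot.regions_of("bottle_mid",c):
    m=r['region']&(c['depth']>0);print(r['p'],r['extent'],np.median(P[m],0))
m=(cv2.inRange(hsv,(95,120,40),(125,255,255))>0)&(abs(P[...,0]-.448)<.04)&(abs(P[...,1]+.167)<.04)
q=P[m];print(len(q)); 
if len(q): print(q.mean(0),q.min(0),q.max(0))
E
```

```text
(np.float64(248.80282175031454), np.float64(188.86845461527057))
0.94 [220.1, 76.4, 51.5, 57.3] [ 0.424  -0.0756  0.0795]
0.83 [345.8, 52.9, 71.0, 61.2] [ 0.5277 -0.0577  0.0784]
0.42 [392.6, 177.8, 78.2, 66.6] [ 0.5897 -0.1655  0.0626]
620
[ 0.4508 -0.1663  0.0972] [ 0.4393 -0.1791  0.0892] [ 0.4624 -0.1551  0.1   ]
```

View pics/c_wrist.png

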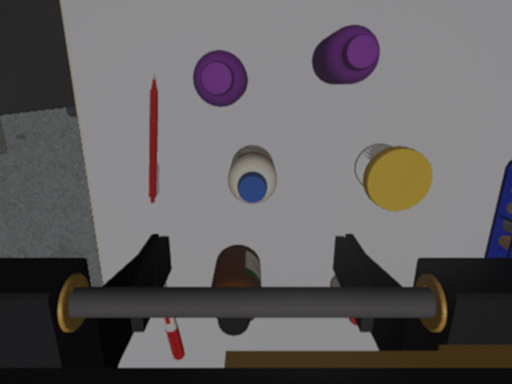

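The wrist view shows the blue cap at (252,187), midway between the fingers at 165 and 345. It measures (0.4505, -0.1665), and the cap top is at z=0.098-0.10. Descending.

```bash
python3 -m crank '[{"offset":[0.04,-0.002,0.001],"spin":0},{"offset":[0.04,0,0],"spin":0},{"offset":[0.04,0,0],"spin":0},{"offset":[0.04,0,0],"spin":0},{"offset":[0.02,0,0],"spin":0},{"offset":[0.013,0,0],"spin":0},{"offset":[0,0,0],"spin":0},{"offset":[0,0,0],"spin":0}]'
python3 -m crank '[{"offset":[0,0,0],"spin":0},{"offset":[0,0,0],"spin":0},{"offset":[0,0,0],"spin":0},{"offset":[0,0,0],"spin":0},{"offset":[0,0,0],"spin":0},{"offset":[0,0,0],"spin":0},{"offset":[0,0,0],"spin":0},{"offset":[0,0,0],"spin":0},{"offset":[0,0,0],"spin":0},{"offset":[0,0,0],"spin":0}]' 0.03
```

```text
time_s: 5.7
position: [0.4504, -0.1648, 0.2121]
tcp_rot: [[-0.001, -0.004, 1.0], [0.0, 1.0, 0.004], [-1.0, 0.0, -0.001]]
force: [0.2, -0.5, -0.3]
opening: 0.997
time_s: 6.7
position: [0.4504, -0.1661, 0.2119]
tcp_rot: [[0.0, -0.002, 1.0], [-0.0, 1.0, 0.002], [-1.0, -0.0, 0.0]]
force: [-0.8, -0.2, 3.2]
opening: 0.542
```

```bash
python3 -m crank '[{"offset":[-0.01,0,0],"spin":0},{"offset":[-0.02,0,0],"spin":0},{"offset":[-0.03,0,0],"spin":0},{"offset":[-0.03,0,0],"spin":0},{"offset":[-0.03,0,0],"spin":0},{"offset":[-0.01,0,0],"spin":0},{"offset":[0,0,0],"spin":0}]'
python3 -m crank '[{"offset":[0,0.02,0],"spin":0},{"offset":[0,0.03,0],"spin":0},{"offset":[0,0.03,0.005],"spin":0},{"offset":[0,0.03,0.005],"spin":0},{"offset":[0,0.03,0.005],"spin":0},{"offset":[0,0.03,0.005],"spin":0},{"offset":[0,0.03,0.005],"spin":0},{"offset":[0,0.03,0.005],"spin":0},{"offset":[0,0.03,0.005],"spin":0},{"offset":[0,0.02,0.005],"spin":0},{"offset":[0,0.017,0],"spin":0},{"offset":[0,0,0],"spin":0}]'
python3 -m crank '[{"offset":[0,0,0],"spin":-0.144},{"offset":[0,0,0],"spin":-0.144},{"offset":[0,0,0],"spin":-0.144},{"offset":[0,0,0],"spin":-0.144},{"offset":[0,0,0],"spin":-0.144},{"offset":[0,0,0],"spin":-0.144},{"offset":[0,0,0],"spin":-0.144},{"offset":[0,0,0],"spin":-0.144},{"offset":[0,0,0],"spin":-0.144},{"offset":[0,0,0],"spin":-0.144},{"offset":[0,0,0],"spin":-0.144},{"offset":[0,0,0],"spin":-0.144}]'
python3 -m crank '[{"offset":[0,0,0],"spin":0},{"offset":[0,0,0],"spin":0}]'
python3 - <<'E'
from h import *
for n in("scene","wrist","top"): cap(n,'d_'+n)
E
```

```text
time_s: 7.4
position: [0.4507, -0.1661, 0.3431]
tcp_rot: [[0.003, -0.002, 1.0], [-0.002, 1.0, 0.002], [-1.0, -0.002, 0.003]]
force: [0.2, -0.8, -1.3]
opening: 0.542
time_s: 8.6
position: [0.4891, 0.1327, 0.3398]
tcp_rot: [[-0.004, -0.005, 1.0], [0.0, 1.0, 0.005], [-1.0, 0.0, -0.004]]
force: [-0.5, -0.5, -1.7]
opening: 0.547
time_s: 9.8
position: [0.4894, 0.1302, 0.3403]
tcp_rot: [[-0.003, -0.987, -0.164], [-0.0, -0.164, 0.987], [-1.0, 0.003, 0.0]]
force: [0.4, 1.1, -1.1]
opening: 0.542
time_s: 10.0
position: [0.4896, 0.1305, 0.3408]
tcp_rot: [[-0.002, -0.988, -0.155], [-0.0, -0.155, 0.988], [-1.0, 0.002, 0.0]]
force: [-0.2, 0.4, 0.1]
opening: 0.545
```

View pics/d_scene.png

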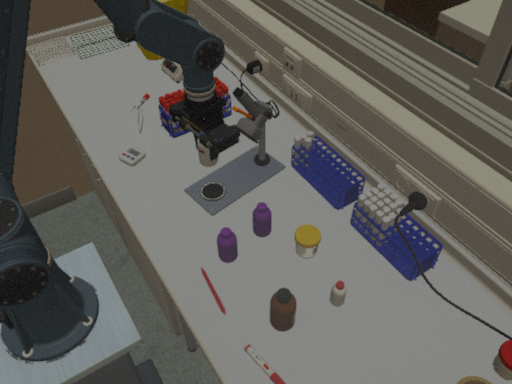

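View pics/d_wrist.png

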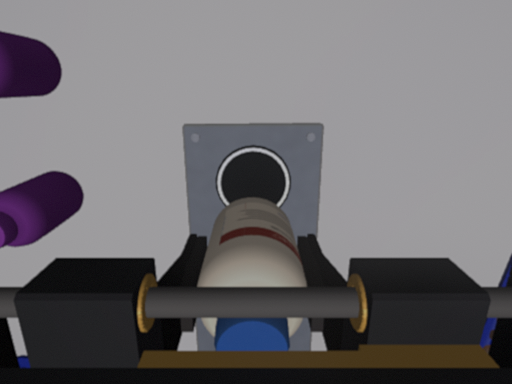

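```bash
python3 - <<'E'
from h import *
np.set_printoptions(precision=4,suppress=True)
c=cap("wrist")
print('proj',proj(c,[.491,.1315,.012]),proj(c,[.4896,.1305,.012]))
hsv=cv2.cvtColor(c['pixels'],cv2.COLOR_BGR2HSV)
m=((c['pixels'].max(2)<40)).astype('uint8'); w=np.zeros_like(m); w[140:225,205:305]=m[140:225,205:305]
k,l,st,ce=cv2.connectedComponentsWithStats(w); i=l[180,254]; print(st[i],ce[i])
# fit ellipse to upper boundary of inner black
cn=cv2.findContours((l==i).astype('uint8'),0,cv2.CHAIN_APPROX_NONE)[0][0][:,0].astype(float)
cn=cn[cn[:,1]<195]
P=world(c,cn[:,0],cn[:,1],np.ones(len(cn))); o=np.linalg.inv(c['world_to_cam'])[:3,3]; d=P-o
q=(o+d*((.012-o[2])/d[:,2:]))[:,:2]
A=np.c_[2*q,np.ones(len(q))];s=np.linalg.lstsq(A,(q**2).sum(1),rcond=None)[0];print('pad',s[:2],np.sqrt(s[2]+s[:2]@s[:2]))
# bottle/grip state in scene
c=cap("scene");P=cloud(c)
s=bot.read_state();print(s['position'])
hs=cv2.cvtColor(c['pixels'],cv2.COLOR_BGR2HSV)
g=(abs(P[...,0]-.49)<.045)&(abs(P[...,1]-.13)<.04)&(P[...,2]>.125)&(P[...,2]<.16); b=P[g];print(len(b),b.min(0),b.max(0),b.mean(0))
E
```

```text
proj (np.float64(253.09790539123136), np.float64(180.01668074901548)) (np.float64(252.28492248158014), np.float64(178.44039516462485))
[ 222  152   63   51 2467] [252.7969 177.3976]
pad [0.4935 0.1315] 0.029070452645145815
[0.4898 0.1309 0.3416]
121 [0.4647 0.1043 0.13  ] [0.5099 0.1374 0.1598] [0.4791 0.114  0.1454]
```

```bash
python3 -m crank '[{"offset":[0.02,-0.0024,0.0006],"spin":0},{"offset":[0.03,0,0],"spin":0},{"offset":[0.03,0,0],"spin":0},{"offset":[0.02,0,0],"spin":0},{"offset":[0.01,0,0],"spin":0},{"offset":[0,0,0],"spin":0},{"offset":[0,0,0],"spin":0}]'
```

```text
time_s: 10.95
position: [0.4925, 0.132, 0.2323]
tcp_rot: [[0.001, -0.987, -0.158], [0.0, -0.158, 0.987], [-1.0, -0.001, -0.0]]
force: [0.4, 0.2, -0.7]
opening: 0.547
```

```bash
python3 -m crank '[{"offset":[0.004,0,0],"spin":0},{"offset":[0.003,0,0],"spin":0},{"offset":[0,0,0],"spin":0},{"offset":[0,0,0],"spin":0},{"offset":[0,0,0],"spin":0}]'
```

```text
time_s: 11.45
position: [0.4922, 0.132, 0.225]
tcp_rot: [[0.0, -0.987, -0.159], [0.0, -0.159, 0.987], [-1.0, -0.0, -0.0]]
force: [0.1, -0.4, -1.5]
opening: 0.544
```

```bash
python3 -m crank '[{"offset":[0.001,0,0],"spin":0},{"offset":[0,0,0],"spin":0},{"offset":[0,0,0],"spin":0}]'; python3 -m crank '[{"offset":[0,0,0],"spin":0},{"offset":[0,0,0],"spin":0},{"offset":[0,0,0],"spin":0},{"offset":[0,0,0],"spin":0},{"offset":[0,0,0],"spin":0},{"offset":[0,0,0],"spin":0}]' 0.087
python3 -m crank '[{"offset":[-0.01,0,0],"spin":0},{"offset":[-0.03,0,0],"spin":0},{"offset":[-0.04,0,0],"spin":0},{"offset":[-0.04,0,0],"spin":0},{"offset":[-0.04,0,0],"spin":0},{"offset":[-0.04,0,0],"spin":0},{"offset":[0,0,0],"spin":0}]'
python3 - <<'E'
from h import *
np.set_printoptions(precision=4,suppress=True)
s=bot.read_state();print(s['joint_positions'])
for n in("wrist","scene","top"): 
    c=cap(n,'e_'+n);P=cloud(c);hsv=cv2.cvtColor(c['pixels'],cv2.COLOR_BGR2HSV)
    m=(cv2.inRange(hsv,(95,120,40),(125,255,255))>0)&(abs(P[...,0]-.492)<.04)&(abs(P[...,1]-.132)<.04)&(P[...,2]<.2)&(P[...,2]>.05); q=P[m];print(n,len(q),q.mean(0) if len(q) else 0, (q.min(0)+q.max(0))/2 if len(q) else 0)
E
```

```text
time_s: 11.75
position: [0.4922, 0.132, 0.2239]
tcp_rot: [[0.0, -0.987, -0.159], [0.0, -0.159, 0.987], [-1.0, -0.0, -0.0]]
force: [0.3, 0.3, 1.1]
opening: 0.549
time_s: 12.35
position: [0.4921, 0.132, 0.2237]
tcp_rot: [[-0.0, -0.987, -0.159], [-0.0, -0.159, 0.987], [-1.0, 0.0, -0.0]]
force: [-0.2, 1.0, -0.3]
opening: 0.966
time_s: 13.05
position: [0.4933, 0.1322, 0.4301]
tcp_rot: [[0.013, -0.987, -0.159], [0.001, -0.159, 0.987], [-1.0, -0.013, -0.002]]
force: [0.9, 0.1, -0.2]
opening: 1.001
[  2.4485  19.448   96.7576   0.0003  63.0255 -96.6905]
wrist 585 [0.4928 0.1312 0.1093] [0.4938 0.1312 0.1059]
scene 60 [0.4907 0.1253 0.1097] [0.4912 0.1291 0.1071]
top 59 [0.4908 0.1315 0.1107] [0.4904 0.1318 0.1072]
```

View pics/e_wrist.png

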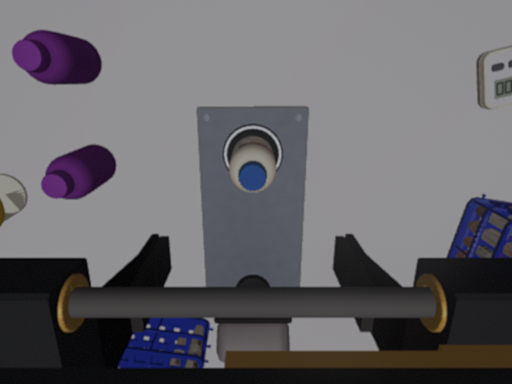

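View pics/e_scene.png

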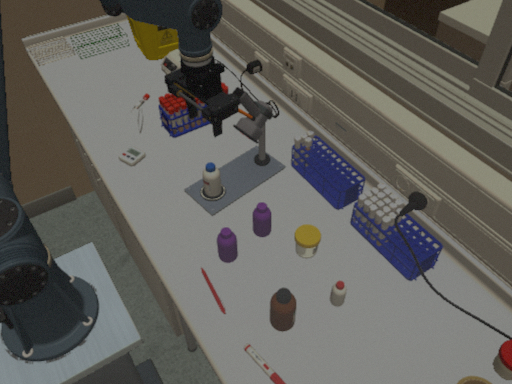

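The bottle stands in the ring: its cap measures about (0.492, 0.131), top near 0.110. The squeeze needs the tool tilted 32° outward, but rows only spin about the tool's x. So I check what the arm does at the upper edge of its reach, in free air.

```bash
python3 -m crank '[{"offset":[-0.05,0,0.03],"spin":0},{"offset":[-0.05,0,0.03],"spin":0},{"offset":[-0.05,0,0],"spin":0},{"offset":[-0.05,0,0],"spin":0},{"offset":[-0.05,0,0],"spin":0},{"offset":[-0.05,0,0],"spin":0},{"offset":[0,0,0],"spin":0}]'
python3 -c "
from h import *
print(bot.read_state()['joint_positions'].round(1))"
```

```text
time_s: 13.9
position: [0.4839, 0.1829, 0.7154]
tcp_rot: [[0.012, -0.987, -0.159], [0.002, -0.159, 0.987], [-1.0, -0.012, -0.0]]
force: [-0.2, 0.5, -0.0]
opening: 0.998
[  8.3   9.4  66.6  -0.  103.4 -90.8]
```

```bash
python3 -m crank '[{"offset":[-0.05,0,0],"spin":0},{"offset":[-0.05,0,0],"spin":0},{"offset":[-0.05,0,0],"spin":0},{"offset":[-0.05,0,0],"spin":0},{"offset":[0,0,0],"spin":0}]'
python3 -c "
from h import *
print(bot.read_state()['joint_positions'].round(1))"
```

```text
time_s: 14.4
position: [0.4828, 0.1826, 0.9147]
tcp_rot: [[0.012, -0.987, -0.158], [0.002, -0.158, 0.987], [-1.0, -0.012, -0.0]]
force: [-0.4, -0.2, 0.3]
opening: 0.996
[  8.3  14.1  31.3  -0.  133.9 -90.8]
```

```bash
python3 -m crank '[{"offset":[-0.04,0,0],"spin":0},{"offset":[-0.04,0,0],"spin":0},{"offset":[-0.04,0,0],"spin":0},{"offset":[0,0,0],"spin":0}]'
python3 -c "
from h import *
print(bot.read_state()['joint_positions'].round(1))"
```

```text
time_s: 14.8
position: [0.4582, 0.1733, 0.9921]
tcp_rot: [[0.02, -0.987, -0.158], [0.007, -0.158, 0.987], [-1.0, -0.02, 0.004]]
force: [-0.4, -0.2, 1.0]
opening: 0.994
[  7.6  17.7  12.5   0.5 148.6 -91.2]
```

```bash
python3 -m crank '[{"offset":[-0.05,-0.05,0],"spin":0},{"offset":[-0.05,-0.05,0],"spin":0},{"offset":[-0.05,-0.05,0],"spin":0},{"offset":[0,0,0],"spin":0}]'
python3 -c "
from h import *
print(bot.read_state()['joint_positions'].round(1))"
```

```text
time_s: 15.2
position: [0.4881, 0.1623, 0.9816]
tcp_rot: [[0.072, -0.985, -0.158], [0.026, -0.156, 0.987], [-0.997, -0.075, 0.015]]
force: [0.2, -0.9, 0.6]
opening: 0.997
[  5.7  18.9  12.7   1.9 144.2 -91.8]
```

Pushing past the reach limit tilts the tool outward gradually, and the tilt is kept afterwards. I'll build it up to 32° this way.

```bash
python3 -m crank '[{"offset":[-0.05,-0.05,0],"spin":0},{"offset":[-0.05,-0.05,0],"spin":0},{"offset":[-0.05,-0.05,0],"spin":0},{"offset":[-0.05,-0.05,0],"spin":0},{"offset":[-0.05,-0.05,0],"spin":0},{"offset":[-0.05,-0.05,0],"spin":0}]'
python3 -c "
from h import *
print(bot.read_state()['joint_positions'].round(1))"
```

```text
time_s: 15.8
position: [0.5093, 0.1396, 0.987]
tcp_rot: [[0.209, -0.965, -0.162], [0.067, -0.151, 0.986], [-0.976, -0.217, 0.033]]
force: [0.6, 0.1, 0.7]
opening: 0.998
[  2.4  18.7  12.5   4.9 136.5 -92.8]
```

```bash
python3 -m crank '[{"offset":[-0.05,-0.05,0.03],"spin":0},{"offset":[-0.05,-0.05,0.03],"spin":0},{"offset":[-0.05,-0.05,0.03],"spin":0},{"offset":[-0.05,-0.05,0.03],"spin":0}]'
python3 -c "
from h import *
print(bot.read_state()['joint_positions'].round(1))"
```

```text
time_s: 16.2
position: [0.4915, 0.1939, 0.9971]
tcp_rot: [[0.299, -0.939, -0.168], [0.099, -0.144, 0.985], [-0.949, -0.311, 0.05]]
force: [-0.7, 1.0, -0.3]
opening: 0.994
[  8.7  17.8  12.5   4.  131.4 -87.4]
```

```bash
python3 -m crank '[{"offset":[-0.05,-0.04,-0.03],"spin":0},{"offset":[-0.05,-0.04,-0.03],"spin":0},{"offset":[-0.05,-0.04,-0.03],"spin":0},{"offset":[-0.05,-0.04,-0.03],"spin":0}]'
python3 -c "
from h import *
print(bot.read_state()['joint_positions'].round(1))"
```

```text
time_s: 16.6
position: [0.4829, 0.0889, 1.027]
tcp_rot: [[0.381, -0.909, -0.171], [0.121, -0.134, 0.983], [-0.917, -0.396, 0.059]]
force: [0.6, -0.3, -0.3]
opening: 1.004
[ -4.9  14.6  12.5  11.6 130.4 -94.8]
```

```bash
python3 -m crank '[{"offset":[-0.05,-0.05,0.01],"spin":0},{"offset":[-0.05,-0.05,0.01],"spin":0},{"offset":[-0.05,-0.05,0.01],"spin":0},{"offset":[-0.05,-0.05,0.01],"spin":0}]'
python3 -c "
from h import *
print(bot.read_state()['joint_positions'].round(1))"
```

```text
time_s: 17.0
position: [0.4554, 0.0996, 1.0511]
tcp_rot: [[0.477, -0.861, -0.175], [0.144, -0.12, 0.982], [-0.867, -0.494, 0.067]]
force: [-0.6, 0.6, -0.4]
opening: 0.999
[ -4.3  12.1  12.5  12.9 126.5 -93. ]
```

```bash
python3 -m crank '[{"offset":[-0.05,-0.05,-0.01],"spin":0},{"offset":[-0.03,-0.03,0],"spin":0},{"offset":[0,0,0],"spin":0}]'
python3 - <<'E'
from h import *
s=bot.read_state();print(s['joint_positions'].round(1))
R=s['tcp_rot'];t=R[:,0];print(t,s['position'],np.degrees(np.arccos(-t[2])),np.degrees(np.arctan2(t[1],t[0])))
E
```

```text
time_s: 17.3
position: [0.4417, 0.0831, 1.0643]
tcp_rot: [[0.521, -0.836, -0.176], [0.152, -0.111, 0.982], [-0.84, -0.538, 0.069]]
force: [-0.8, -0.2, -0.1]
opening: 1.002
[ -7.2  10.6  12.5  15.4 125.3 -93.7]
[ 0.52064693  0.15240805 -0.84005866] [0.44171071 0.08309422 1.06425999] 32.853685207810884 16.316243155137453
```

```bash
python3 -m crank '[{"offset":[0,0,0],"spin":0.14},{"offset":[0,0,0],"spin":0.14},{"offset":[0,0,0],"spin":0.14},{"offset":[0,0,0],"spin":0.14},{"offset":[0,0,0],"spin":0.14},{"offset":[0,0,0],"spin":0.14},{"offset":[0,0,0],"spin":0.14},{"offset":[0,0,0],"spin":0.14},{"offset":[0,0,0],"spin":0.14},{"offset":[0,0,0],"spin":0.14},{"offset":[0,0,0],"spin":0.147},{"offset":[0,0,0],"spin":0}]'
cat > g.py <<'E'
from h import *
np.set_printoptions(precision=4,suppress=True)
def rot(yaw=9.3):
    a=np.deg2rad(yaw); R=np.array([[np.cos(a),-np.sin(a),0],[np.sin(a),np.cos(a),0],[0,0,1]])
    t=np.deg2rad(32); return R,R@np.array([[np.cos(t),0,-np.sin(t)],[0,1,0],[np.sin(t),0,np.cos(t)]])
def target(G0,off):   # off = grasp point in grip frame
    s=bot.read_state(); R=s['tcp_rot']; _,G=rot()
    T=np.array(G0)+G@np.array(off)-.164*R[:,0]
    d=T-s['position']; print('T',T,'pos',s['position'],'world d',d,'tool d',R.T@d); print('tool z in grip',G.T@R[:,2],'tool x in grip',G.T@R[:,0]); print(s['joint_positions'].round(1))
E
python3 -c "
from g import *
target([.6163,.1519,.26],[-.004,0,.15])"
```

```text
time_s: 18.5
position: [0.4444, 0.083, 1.0625]
tcp_rot: [[0.517, -0.196, 0.833], [0.153, 0.979, 0.135], [-0.842, 0.058, 0.536]]
force: [0.7, -0.2, -0.1]
opening: 0.998
T [0.4497 0.1134 0.5232] pos [0.4444 0.083  1.0625] world d [ 0.0053  0.0305 -0.5393] tool d [ 0.4617 -0.0023 -0.2804]
tool z in grip [ 1.     -0.0015  0.0071] tool x in grip [ 0.0072  0.0673 -0.9977]
[ -7.1  10.8  12.6  15.3 125.3  -5.1]
```

```bash
python3 -m crank '[{"offset":[0.038,0,-0.023],"spin":0},{"offset":[0.038,0,-0.023],"spin":0},{"offset":[0.038,0,-0.023],"spin":0},{"offset":[0.038,0,-0.023],"spin":0},{"offset":[0.038,0,-0.023],"spin":0},{"offset":[0.038,0,-0.023],"spin":0},{"offset":[0.038,0,-0.023],"spin":0},{"offset":[0.038,0,-0.023],"spin":0},{"offset":[0.038,0,-0.023],"spin":0},{"offset":[0.038,0,-0.023],"spin":0},{"offset":[0.038,0,-0.023],"spin":0},{"offset":[0,0,0],"spin":0}]'
python3 - <<'E'
from g import *
target([.6163,.1519,.26],[-.004,0,.15])
for n in("wrist","scene"): cap(n,'f_'+n)
E
```

```text
time_s: 19.7
position: [0.4473, 0.1128, 0.5761]
tcp_rot: [[0.5, -0.198, 0.843], [0.154, 0.978, 0.138], [-0.852, 0.061, 0.519]]
force: [-1.2, -0.2, -1.1]
opening: 1.002
T [0.4525 0.1132 0.5249] pos [0.4473 0.1128 0.5761] world d [ 0.0052  0.0004 -0.0512] tool d [ 0.0463 -0.0038 -0.0222]
tool z in grip [ 0.9999 -0.0003 -0.0123] tool x in grip [-0.0123  0.0715 -0.9974]
[ -2.6   1.5  98.6  13.2  50.7 -18.7]
```

View pics/f_wrist.png

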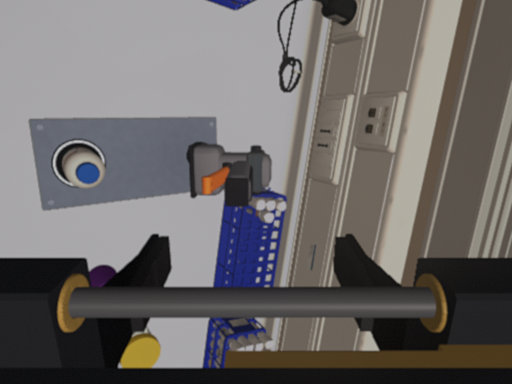

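View pics/f_scene.png

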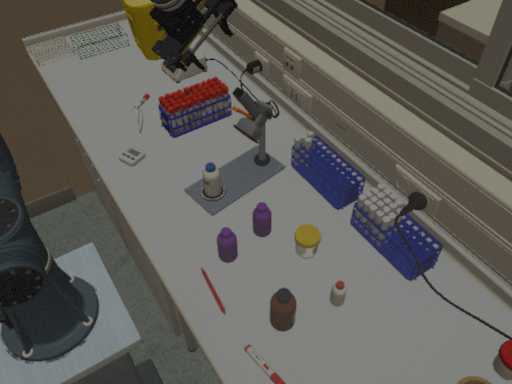

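The tilted wrist view shows the butt end at (237,184), the orange trigger at (213,180) and the bottle on the pad at (85,170). I measure the grip from here.

```bash
python3 - <<'E'
from g import *
c=cap("wrist");P=cloud(c); R,G=rot()
v,u=np.mgrid[0:384,0:512]
hsv=cv2.cvtColor(c['pixels'],cv2.COLOR_BGR2HSV)
win=(u>180)&(u<285)&(v>130)&(v<212)&(P[...,2]>.13)&(P[...,0]<.72)
G0=np.array([.6163,.1519,.26])
g=(P-G0)@G
q=g[win]; 
o=win&(cv2.inRange(hsv,(3,130,60),(20,255,255))>0); print('orange',o.sum()); w=g[o]; w=w[np.argsort(w[:,2])]
print(np.percentile(w,[2,50,98],axis=0))
for z in np.arange(-.08,.02,.01):
    k=w[(w[:,2]>=z)&(w[:,2]<z+.01)]
    if len(k)>2: print(round(z,3),len(k),np.percentile(k[:,:2],[5,50,95],axis=0).ravel())
b=win&(g[...,2]>.015); k=g[b]; print('butt',len(k),np.percentile(k,[2,10,50,90,98],axis=0)); print(u[b].min(),u[b].max(),v[b].min(),v[b].max())
for r in bot.regions_of("grip",c)[:2]:
    m=r['region']&(c['depth']>0);print(r['p'],r['extent'],np.percentile(g[m],[2,50,98],axis=0))
for r in bot.regions_of("trigger",c)[:2]:
    m=r['region']&(c['depth']>0);print('tr',r['p'],r['extent'],np.percentile(g[m],[2,50,98],axis=0))
im=c['pixels'][120:220,170:300];cv2.imwrite('pics/g_w.png',cv2.resize(im,None,fx=5,fy=5,interpolation=cv2.INTER_CUBIC))
print(proj(c,G0+G@[0,0,.032]),proj(c,G0+G@[-.038,0,0]))
E
```

```text
orange 419
[[-0.0335 -0.0082 -0.0627]
 [-0.0238  0.0022 -0.0089]
 [-0.0077  0.0124  0.0296]]
-0.07 12 [-0.0181  0.005  -0.0144  0.0075 -0.0127  0.0082]
-0.06 19 [-0.0179  0.0016 -0.015   0.0055 -0.0133  0.0082]
-0.05 27 [-0.0197 -0.0007 -0.0167  0.005  -0.0157  0.0081]
-0.04 46 [-0.0217 -0.0061 -0.0188  0.0021 -0.0173  0.0079]
-0.03 47 [-0.0236 -0.0062 -0.0206  0.0014 -0.0195  0.008 ]
-0.02 49 [-0.0256 -0.0063 -0.0227  0.0015 -0.0216  0.008 ]
-0.01 61 [-0.0273 -0.0071 -0.0249  0.0007 -0.0236  0.0082]
-0.0 145 [-0.0336 -0.0083 -0.0297  0.0002 -0.0262  0.008 ]
butt 876 [[-0.0088 -0.0132  0.0194]
 [-0.0059 -0.0101  0.0253]
 [ 0.0044  0.0026  0.0341]
 [ 0.0145  0.0139  0.0354]
 [ 0.0284  0.0733  0.3503]]
182 284 132 207
0.68 [212.4, 181.2, 51.1, 43.9] [[-0.0322 -0.0124 -0.0656]
 [ 0.0001  0.0044  0.0236]
 [ 0.0164  0.0153  0.0355]]
tr 0.57 [201.3, 176.9, 26.7, 27.5] [[-0.0351 -0.0092 -0.074 ]
 [-0.0246  0.0013 -0.0089]
 [-0.0143  0.0083  0.0061]]
(np.float64(218.7949296510669), np.float64(188.05346008873107)) (np.float64(185.19413768444446), np.float64(181.30416384335618))
```

View pics/g_w.png

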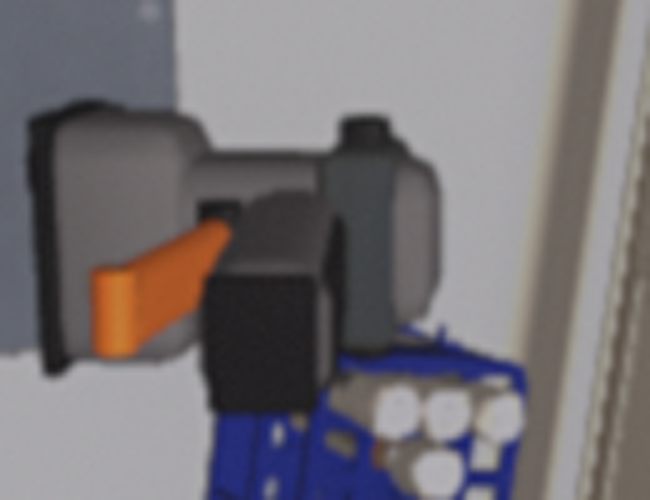

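```bash
python3 - <<'E'
from g import *
R,G=rot(); G0=np.array([.6163,.1519,.26])+G@[.0033,.0005,.0025]; print(G0.round(4).tolist())
target(G0,[-.0045,0,.10]); target(G0,[-.0045,0,-.004])
E
```

```text
[0.6177, 0.1526, 0.2639]
T [0.4756 0.1184 0.4837] pos [0.4515 0.1122 0.588 ] world d [ 0.0242  0.0061 -0.1043] tool d [ 0.101  -0.0046 -0.0358]
tool z in grip [ 0.9999 -0.001   0.0158] tool x in grip [ 0.0159  0.0662 -0.9977]
[ -2.6   1.1  97.4  13.2  50.6 -18.6]
T [0.53   0.1273 0.3955] pos [0.4515 0.1122 0.588 ] world d [ 0.0786  0.015  -0.1925] tool d [ 0.2048 -0.0115 -0.0375]
tool z in grip [ 0.9999 -0.001   0.0158] tool x in grip [ 0.0159  0.0662 -0.9977]
[ -2.6   1.1  97.4  13.2  50.6 -18.6]
```

```bash
python3 -m crank '[{"offset":[0.02,-0.002,-0.012],"spin":0},{"offset":[0.03,-0.002,-0.014],"spin":0},{"offset":[0.03,-0.001,-0.01],"spin":0},{"offset":[0.02,0,0],"spin":0},{"offset":[0,0,0],"spin":0},{"offset":[0,0,0],"spin":0},{"offset":[0,0,0],"spin":0}]'
python3 - <<'E'
from g import *
R,G=rot(); G0=np.array([.6177,.1526,.2639])
target(G0,[-.0045,0,-.004])
c=cap("wrist",'h_wrist');P=cloud(c);v,u=np.mgrid[0:384,0:512]
g=(P-G0)@G; s=(abs(g[...,0])<.06)&(abs(g[...,1])<.035)
b=s&(g[...,2]>.026)&(g[...,2]<.04);k=g[b];print(len(k),np.percentile(k,[2,50,98],axis=0))
hsv=cv2.cvtColor(c['pixels'],cv2.COLOR_BGR2HSV)
o=s&(cv2.inRange(hsv,(3,130,60),(20,255,255))>0);w=g[o&(g[...,2]>-.008)];print(len(w),np.percentile(w,[2,50,98],axis=0))
E
```

```text
time_s: 20.65
position: [0.4736, 0.1178, 0.4827]
tcp_rot: [[0.522, -0.195, 0.831], [0.153, 0.979, 0.134], [-0.839, 0.057, 0.541]]
force: [1.1, -0.8, -0.8]
opening: 0.996
T [0.5305 0.1272 0.3958] pos [0.4736 0.1178 0.4827] world d [ 0.0569  0.0094 -0.087 ] tool d [ 0.1041 -0.0069  0.0015]
tool z in grip [ 0.9999 -0.0018  0.0126] tool x in grip [ 0.0127  0.0669 -0.9977]
[ -1.7   9.6 105.1  17.2  34.8 -23.5]
1307 [[-0.0113 -0.0134  0.0265]
 [-0.0006  0.0006  0.0318]
 [ 0.0097  0.0131  0.0332]]
7220 [[-0.0562 -0.0002  0.0013]
 [ 0.0203  0.0178  0.1801]
 [ 0.0519  0.0305  0.1841]]
```

View pics/h_wrist.png

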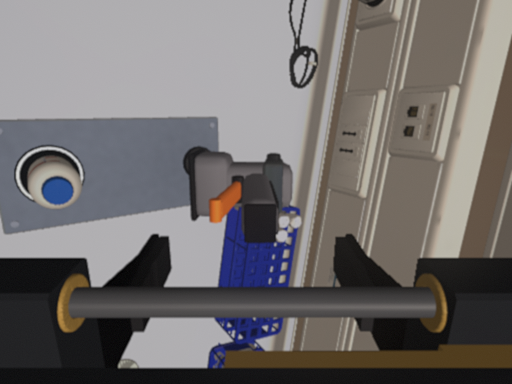

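```bash
python3 -m crank '[{"offset":[0.02,-0.003,0.001],"spin":0},{"offset":[0.02,-0.002,0],"spin":0},{"offset":[0.02,-0.002,0],"spin":0},{"offset":[0,0,0],"spin":0},{"offset":[0,0,0],"spin":0},{"offset":[0,0,0],"spin":0}]'
python3 - <<'E'
from g import *
target([.6177,.1526,.2639],[-.0045,0,-.004])
cap("wrist",'i_wrist');cap("scene",'i_scene')
E
```

```text
time_s: 21.3
position: [0.5061, 0.1204, 0.4315]
tcp_rot: [[0.52, -0.195, 0.832], [0.153, 0.979, 0.134], [-0.841, 0.058, 0.539]]
force: [-0.2, 0.2, -0.6]
opening: 0.994
T [0.5308 0.1272 0.396 ] pos [0.5061 0.1204 0.4315] world d [ 0.0247  0.0068 -0.0355] tool d [ 0.0437 -0.0002  0.0024]
tool z in grip [ 0.9999 -0.0021  0.0103] tool x in grip [ 0.0104  0.0673 -0.9977]
[ -1.2  16.5 105.3  20.3  28.2 -27. ]
```

View pics/i_wrist.png

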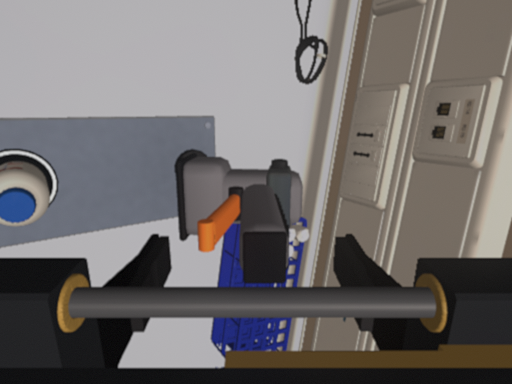

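View pics/i_scene.png

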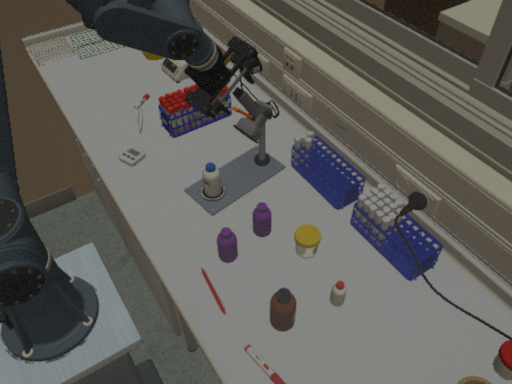

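Trigger (206,235) and bar (263,255) both lie between the finger columns, with the gap clear. Advancing the last 43 mm.

```bash
python3 -m crank '[{"offset":[0.015,0,0.002],"spin":0},{"offset":[0.015,0,0],"spin":0},{"offset":[0.012,0,0],"spin":0},{"offset":[0,0,0],"spin":0},{"offset":[0,0,0],"spin":0},{"offset":[0,0,0],"spin":0}]'
python3 - <<'E'
from g import *
target([.6177,.1526,.2639],[-.0045,0,-.004])
cap("wrist",'j_wrist')
E
```

```text
time_s: 22.0
position: [0.5296, 0.1271, 0.3959]
tcp_rot: [[0.518, -0.195, 0.833], [0.153, 0.979, 0.134], [-0.842, 0.058, 0.537]]
force: [-0.1, 0.5, -0.6]
opening: 1.002
T [0.5311 0.1272 0.3962] pos [0.5296 0.1271 0.3959] world d [0.0016 0.0001 0.0002] tool d [ 0.0006 -0.0002  0.0014]
tool z in grip [ 1.     -0.0023  0.008 ] tool x in grip [ 0.0082  0.0676 -0.9977]
[ -0.3  21.4 104.5  22.4  24.2 -28.7]
```

View pics/j_wrist.png

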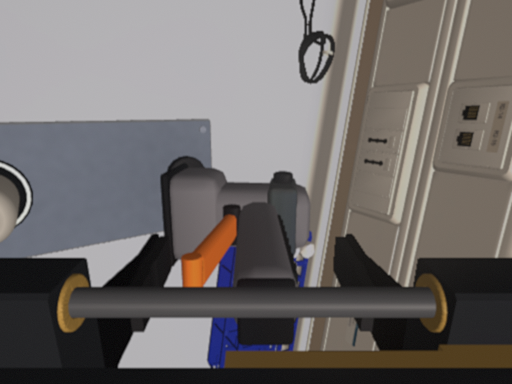

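```bash
python3 -m crank '[{"offset":[0,0,0.001],"spin":0},{"offset":[0,0,0],"spin":0},{"offset":[0,0,0],"spin":0},{"offset":[0,0,0],"spin":0},{"offset":[0,0,0],"spin":0}]' 0.042
python3 -m crank '[{"offset":[0,0,0],"spin":0},{"offset":[0,0,0],"spin":0},{"offset":[0,0,0],"spin":0},{"offset":[0,0,0],"spin":0}]' 0.03
python3 - <<'E'
from g import *
target([.6177,.1526,.2639],[-.0045,0,-.004])
print(bot.read_state()['force'])
cap("wrist",'k_wrist');cap("scene",'k_scene')
E
```

```text
time_s: 22.55
position: [0.5282, 0.1272, 0.3948]
tcp_rot: [[0.51, -0.197, 0.837], [0.154, 0.979, 0.136], [-0.846, 0.059, 0.53]]
force: [-6.7, -1.8, -0.0]
opening: 0.634
time_s: 22.95
position: [0.5302, 0.1277, 0.396]
tcp_rot: [[0.516, -0.196, 0.834], [0.154, 0.979, 0.135], [-0.843, 0.059, 0.535]]
force: [-0.7, 3.9, -0.6]
opening: 0.404
T [0.5315 0.127  0.3963] pos [0.5302 0.1277 0.396 ] world d [ 0.0012 -0.0007  0.0003] tool d [ 0.0002 -0.0009  0.0011]
tool z in grip [ 1.     -0.0019  0.006 ] tool x in grip [ 0.0061  0.069  -0.9976]
[ -0.3  21.5 104.3  22.3  24.4 -28.5]
[-0.7269  3.9376 -0.5874]
```

View pics/k_wrist.png

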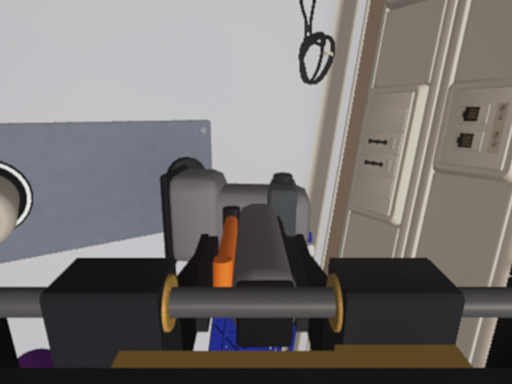

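The fingers stalled at 35 mm, about the 37 mm expected with the trigger home, and the trigger (225,250) lies flat along the bar. Hold, then release.

```bash
python3 -m crank '[{"offset":[0,0,0],"spin":0},{"offset":[0,0,0],"spin":0},{"offset":[0,0,0],"spin":0},{"offset":[0,0,0],"spin":0},{"offset":[0,0,0],"spin":0},{"offset":[0,0,0],"spin":0},{"offset":[0,0,0],"spin":0},{"offset":[0,0,0],"spin":0},{"offset":[0,0,0],"spin":0},{"offset":[0,0,0],"spin":0},{"offset":[0,0,0],"spin":0},{"offset":[0,0,0],"spin":0}]'
python3 -m crank '[{"offset":[0,0,0],"spin":0},{"offset":[0,0,0],"spin":0},{"offset":[0,0,0],"spin":0},{"offset":[0,0,0],"spin":0}]'
python3 -m crank '[{"offset":[0,0,0],"spin":0},{"offset":[0,0,0],"spin":0},{"offset":[0,0,0],"spin":0},{"offset":[0,0,0],"spin":0},{"offset":[0,0,0],"spin":0},{"offset":[0,0,0],"spin":0},{"offset":[0,0,0],"spin":0},{"offset":[0,0,0],"spin":0},{"offset":[0,0,0],"spin":0},{"offset":[0,0,0],"spin":0}]' 0.087
python3 -c "
from g import *
cap('wrist','l_wrist');target([.6177,.1526,.2639],[-.0045,0,-.004])"
```

```text
time_s: 24.25
position: [0.5302, 0.1277, 0.396]
tcp_rot: [[0.516, -0.196, 0.834], [0.154, 0.979, 0.134], [-0.843, 0.059, 0.535]]
force: [0.3, 6.4, -1.9]
opening: 0.41
time_s: 24.65
position: [0.5302, 0.1277, 0.396]
tcp_rot: [[0.516, -0.196, 0.834], [0.154, 0.979, 0.135], [-0.843, 0.059, 0.535]]
force: [0.8, 5.8, -1.9]
opening: 0.407
time_s: 25.65
position: [0.5308, 0.1271, 0.3969]
tcp_rot: [[0.519, -0.195, 0.832], [0.153, 0.979, 0.134], [-0.841, 0.058, 0.538]]
force: [0.5, -0.4, -0.2]
opening: 0.999
T [0.531  0.1272 0.3961] pos [0.5307 0.1272 0.3967] world d [ 0.0003  0.     -0.0006] tool d [ 0.0007 -0.     -0.0001]
tool z in grip [ 1.     -0.0025  0.0091] tool x in grip [ 0.0093  0.0673 -0.9977]
[ -0.3  21.4 104.3  22.3  24.3 -28.5]
```

View pics/l_wrist.png

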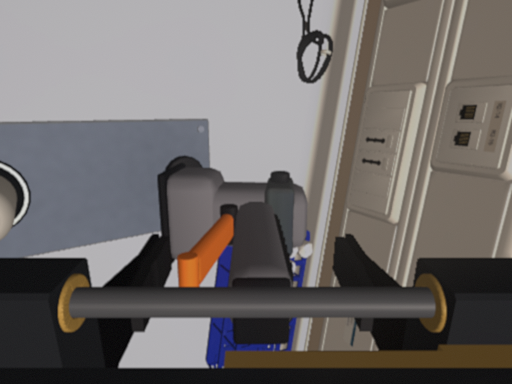

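The trigger has sprung out again: its end is at (188,268), as before the squeeze. Backing out along the grip.

```bash
python3 -m crank '[{"offset":[-0.015,0,0],"spin":0},{"offset":[-0.025,0,0],"spin":0},{"offset":[-0.03,0,0],"spin":0},{"offset":[-0.03,0,0],"spin":0},{"offset":[-0.03,0,0],"spin":0},{"offset":[-0.02,0,0],"spin":0},{"offset":[0,0,0],"spin":0},{"offset":[0,0,0],"spin":0},{"offset":[0,0,0],"spin":0},{"offset":[0,0,0],"spin":0}]'
python3 - <<'E'
from g import *
G0=np.array([.6177,.1526,.2639]);R,G=rot()
for n in("wrist","scene","top"):
    c=cap(n,'m_'+n);P=cloud(c);hsv=cv2.cvtColor(c['pixels'],cv2.COLOR_BGR2HSV)
    m=(cv2.inRange(hsv,(95,120,40),(125,255,255))>0)&(abs(P[...,0]-.492)<.04)&(abs(P[...,1]-.132)<.04)&(P[...,2]<.2)&(P[...,2]>.05); q=P[m];print(n,len(q),q.mean(0) if len(q) else 0)
    g=(P-G0)@G;o=(abs(g[...,0])<.06)&(abs(g[...,1])<.03)&(g[...,2]<.015)&(g[...,2]>-.008)&(cv2.inRange(hsv,(3,130,60),(20,255,255))>0);w=g[o]
    if len(w):print('trig',len(w),np.percentile(w[:,0],[2,50,98]))
    for l in("amber_mid","dropper_mid","cup_mid"):
        for r in bot.regions_of(l,c)[:1]:
            mm=r['region']&(c['depth']>0);print(l,round(r['p'],2),np.median(P[mm],0))
E
```

```text
time_s: 26.7
position: [0.4531, 0.1043, 0.5214]
tcp_rot: [[0.515, -0.195, 0.835], [0.153, 0.979, 0.134], [-0.843, 0.059, 0.534]]
force: [0.3, 0.4, -1.3]
opening: 1.0
wrist 469 [0.494  0.1325 0.1093]
trig 240 [-0.0375 -0.0326 -0.028 ]
cup_mid 0.98 [ 0.5951 -0.1453  0.0584]
scene 60 [0.4906 0.1258 0.1093]
trig 23 [-0.0388 -0.035  -0.0318]
amber_mid 0.81 [ 0.42  -0.31   0.084]
dropper_mid 0.79 [ 0.5561 -0.3321  0.0509]
cup_mid 0.61 [ 0.5858 -0.1792  0.0627]
top 0 0
trig 17 [-0.0384 -0.0333 -0.0285]
amber_mid 0.77 [ 0.4263 -0.2874  0.0908]
dropper_mid 0.47 [ 0.5586 -0.3166  0.0571]
cup_mid 0.93 [ 0.5885 -0.1657  0.0636]
```

View pics/m_scene.png

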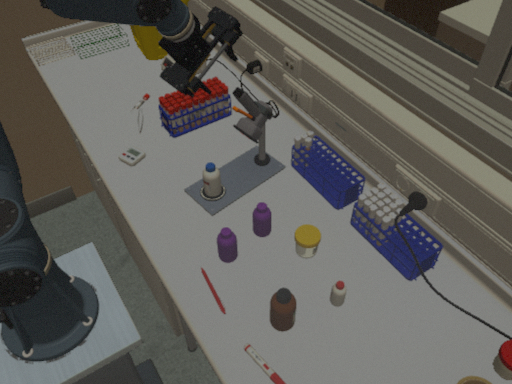

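The bottle is upright on the pad, the trigger is back at rest (outer face at -38 mm), the other containers have not moved and the arm is clear. Handing in.

```bash
python3 -c "
from rig import bot
print(bot.hand_in())"
```

```text
the job is handed in; nothing more can be done
None
```

I stood the white bottle with the blue cap on the pad and let go. I then squeezed the trigger home for about 1.8 s, released it, backed off and handed in; the last move ended at 26.7 s of the 56 s allowed. I can't see the trigger angle directly and the hand-in gives no verdict, so "home" and "sprung back" rest on the checks below.

- **Tilt for the squeeze:** The moves can't tilt the tool directly, so I got the 32° lean by driving the arm against the top of its reach in free air, where the tilt builds up and stays. It ended about 4° off sideways, and the grip still closed squarely.
- **Bottle:** The cap measured (0.494, 0.1325) from the wrist camera, against a pad centre of about (0.492, 0.1315). Its top was about 0.11 m up, as expected. The scene camera put the cap about 6 mm lower in y, as expected for a side view that sees only the near face. The last top view gave no cap reading, most likely because the arm was in the way.
- **Trigger:** The fingers stopped at 35 mm (37 mm expected with the trigger home). After release its outer face was back at about -38 mm, its rest position.
- **Other containers:** The amber bottle, dropper and cup measured within about 3 mm of their starting places in the scene and top views. One wrist-camera reading put the cup about 20 mm off in y. That was an oblique view and the other two cameras did not agree with it.
- **Contact:** The measured force was near zero after backing off, and the gripper was clear of everything.

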